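Bring the square colourant tin to the front of the roll-top cabinet

TASK

Raise the cabinet's roll-top cover until it stays fully open by itself. Then turn the carousel inside by pushing the upright lugs on its rim, not the tins, until the square tin stands at the front, in the middle of the opening. Leave the carousel at rest, the cover open and the things beside the cabinet where they are.

Things in the scene. Friction and masses are not known exactly. Their poses are not given: they have to be found in the camera images.
- cabinet: Fixed grey bench-top cabinet, 420 deep x 430 wide x 265 mm high. Origin on the bench, under the carousel's axis; x points from the front to the back (the front faces -x), y to the left side wall, z up. Front sill at x = -199 mm, its top 56 mm above the bench. Half-round side walls, inner faces at y = +-196 mm. The cover turns about a line along y at x = 0, z = 60 mm.
- carousel_centre (a point): Centre of the carousel's top face, 50 mm above the bench: an aluminium disc of 140 mm radius turning either way about the cabinet's z axis (more than a full turn either way), drag about 0.15 N m (1 to 2 N at the rim), hardly coasts. With the cover open its edge and bar still overhang the rim: reach the front third with the tool leaning 30 to 45 deg, top towards the front.
- lug (a point): One of 8 like black upright lugs on the rim, 45 degrees apart: the one straight outward of the square tin. Each 22 mm radially x 14 mm across x 38 mm high (50 to 88 mm above the bench), centred 127 mm from the carousel axis. This point is its centre. Only the lugs near the front can be reached, so a long turn takes several pushes on successive lugs.
- cover (a joint): Roll-top cover: 16 clear plastic slats (the lowest aluminium) on an arc of 190 mm radius, one rigid shell. 0 rad = shut, 0.84 rad = fully open (up and back). Let go below about 0.38 rad it falls shut by its weight; beyond about 0.46 rad it falls gently to fully open and stays. Needs about 2 N at the bar.
- cover_bar (a point): Middle of the cover's bar handle: round steel bar 14 mm thick, 170 mm long along the cabinet's y, on two end posts, 250 mm from the cover's axis. 50 mm free gap to the slats, so it can be pinched from above with a finger on each side. Shut, it lies 102 mm above the bench; open, about 270 mm.
- square_tin (a point): Centre of the square steel tin, 50 x 50 x 100 mm high with a 28 mm round white cap, 72 mm from the carousel axis, 100 mm above the bench. Fixed on the carousel, turns with it.
- tins: All six tins, fixed on the carousel at 60 degrees from each other: the square one and five round ones of 52 mm diameter and 94 mm height. Origin on the carousel's axis, 50 mm above the bench; turns with the carousel; its -x axis points to the square tin.
- paint_tin: Bystander: upright round tin, 100 mm diameter, 120 mm high. Origin at the centre of its underside.
- pail: Bystander: upright yellow pail with red lid, 136 mm diameter, 122 mm high. Origin at the centre of its underside.
- cup: Bystander: upright white plastic cup, 80 mm diameter, 95 mm high. Origin at the centre of its underside.

How it is judged:
On the way, in this order (a step that is already met when the one before it is completed fails the run):
1. the cover is raised fully open (value of joint cover above 0.78 rad), for 0.2 s.
2. the square tin stands at the front (x of square_tin in the frame of cabinet below 0 m and y of square_tin in the frame of cabinet between -0.009 and 0.009 m), for 0.2 s.
At the end, for the whole second after the job is handed in: The cover stands open (0.78 rad or more), the square tin is at the front with its centre within 9 mm sideways of the cabinet's middle line, and the carousel is at rest (all of step 2 and value of joint cover above 0.78 rad and linear speed of tins below 0.02 m/s and angular speed of tins below 0.05 rad/s); the robot touches nothing.
It fails at once if the paint tin beside the cabinet is shifted by more than 3 cm or tipped (distance of paint_tin from where it was at the start of the episode above 0.03 m or angle between paint_tin's own z axis and vertical above 0.4 rad).
It fails at once if the pail beside the cabinet is shifted by more than 3 cm or tipped (distance of pail from where it was at the start of the episode above 0.03 m or angle between pail's own z axis and vertical above 0.4 rad).
It fails at once if the cup beside the cabinet is shifted by more than 3 cm or tipped (distance of cup from where it was at the start of the episode above 0.03 m or angle between cup's own z axis and vertical above 0.4 rad).
It fails at once if the robot pushes on a tin (over 4 N) instead of the rim (contact force between any of the fingers, the arm and tins above 4 N).
It also fails if it takes over 64 s, if anything falls off the work surface, if the arm or the gripper's body presses on something with over 40 N, if the wrist force passes 120 N, or if a joint passes its speed limit or range.

ROBOT

A 7-joint arm with a two-finger parallel gripper is mounted at the origin on the work surface. World frame = base frame: x ahead of the robot, y to its left, z up, the work surface at z = 0. Lengths are in m, angles in rad, forces in N, time in s.
With the tool pointing down it reaches from about 0.425 to 0.95 m from the base axis. Payload 4.7 kg.
Tool frame: the origin (TCP) lies on the centre line of the jaws, within the pads' length; the fingertips stand 25 mm ahead of it and the grasp point (between the pads) lies 6 mm ahead of it; z points along the fingers, y is the line along which they close (so a half turn about z gives the same grasp; the last joint's range is limited). The gripper opens to 85 mm and grips with 20 to 120 N. Pads are 22 mm wide; open, the fingers measure 114 mm over their backs; the gripper's body (76 mm by 85 mm) begins 54 mm behind the grasp point. The pads swing forward as they close: fully open they stand 13 mm farther back than shut.
Start: joints at [1.152, 0.469, -0.049, 1.532, 0.024, 1.141, -0.082], TCP at [0.257, -0.624, 0.235] pointing down, gripper open.
Joint ranges: [-2.59, 2.59], [-0.33, 1.99], [-1.39, 1.29], [0.1, 2.45], [-1.04, 4.18], [0.21, 1.99], [-2.66, 2.66]. Speed limits (rad/s): [2.57, 2.57, 3.14, 3.14, 3.14, 3.14, 3.14].

INTERFACE

Orientations are given as a rotation vector (axis times angle).
In Python, from cell import robot gives the robot as it stands.
- The arm moves only by the shell command python3 -m pendant 'ROWS' [FORCE]. ROWS is JSON, a list of rows, each a list of 7 numbers: the turn, a rotation vector about the tool's x, y, z in rad, then the shift along the tool's x, y, z in m, then the opening, from 0 (shut) to 1 (fully open). In form: [[ax, ay, az, x, y, z, grip], ...]. A call has exactly 5 rows; each row is the pose to reach, as a shift and turn from the pose commanded when the call began, along the tool's axes at that moment; what a row does not reach only later rows make up. A row lasts 1/12 s, in which the tool goes at most 41.7 mm and 7.16 degrees, less where a joint would pass 70% of its speed; a pose out of reach is approached as far as the arm can. A call with a gripper value outside its range is refused whole. The fingers move at their own pace and stop on an object; FORCE is the grip in N (left out, the last holds). Time passes only in rows, so rows that repeat a pose let the fingers close, or fill a call up. It gives the time, the measured TCP pose, the force, the opening and the grip force at its end, in the units of the state.
- robot.get_state(): the state, without advancing time (a new reading comes with each control period).
- robot.read_camera(name): name is "side" or "top"; returns a dict with "image" (384x512x3 uint8, blue, green, red), "camera_matrix" (3x3 intrinsics, pixels), "R" (3x3) and "t" (3): a world point X has camera coordinates R X + t. Camera axes: x right, y down, z forward; pixel columns grow to the right and rows downward; lengths in m; the calibration is good to about 2 mm. A picture is of the moment at which its call begins. There is no depth.
- robot.close_job(): hands the job in; it is judged then, once.
The state is a dict: "time_s": time; "joint_positions": joint angles; "qd": joint speeds; "tau": joint torques, N m; "ee_pos": TCP position; "orientation": TCP orientation; "force": force on the tool from outside, world axes, zero at the start; "ft_torque": the same for the moment, N m; "width": finger opening in m; "gripper_force": force on a finger pad.
Only numpy, scipy, OpenCV 4.12 (cv2) and the standard library are available. Lean on these libraries where they do the work, as an engineer would, in place of code of your own. Each camera call takes 0.05 s, during which the arm holds its last target. There are 200 camera calls.

## Working session

There is one attempt and no reset: what is moved stays moved. The work goes in short steps, Python scripts to look and compute and a shell command to move; the robot and the scene stay as the last step left them, time stands still between calls to the robot, and variables do not carry over. Pictures are saved under pics/ and viewed, at most 10 in all, crops included, and the job is handed in when it is done.

```bash
ls; mkdir -p pics
python3 - <<'E'
from cell import robot
import cv2,numpy as np
ims=[]
for n in ("side","top"):
    c=robot.read_camera(n); cv2.imwrite(f"pics/{n}0.png",c["image"])
    np.set_printoptions(precision=4,suppress=True)
    print(n,c["camera_matrix"].tolist(),c["R"],c["t"])
s=robot.get_state();print({k:np.round(v,3) for k,v in s.items()})
E
```

```text
pics
side [[497.0923307795501, 0.0, 262.54108640431247], [0.0, 497.0923307795501, 196.7887805101666], [0.0, 0.0, 1.0]] [[ 0.9251 -0.3797  0.0009]
 [-0.3577 -0.8723 -0.3335]
 [ 0.1274  0.3082 -0.9427]] [-0.5092  0.2313  1.2955]
top [[451.87225574256036, 0.0, 252.66173470240534], [0.0, 451.87225574256036, 196.1272674658765], [0.0, 0.0, 1.0]] [[ 0.0036 -0.9999 -0.0105]
 [-0.9913 -0.0021 -0.132 ]
 [ 0.1319  0.0109 -0.9912]] [-0.0059  0.5462  1.0722]
{'time_s': np.float64(0.1), 'joint_positions': array([ 1.152,  0.469, -0.049,  1.534,  0.024,  1.141, -0.082]), 'qd': array([ 0.001, -0.002,  0.001, -0.003,  0.   , -0.001, -0.   ]), 'tau': array([  0.002, -51.152,  -0.047, -23.839,   0.011,   0.004,  -0.   ]), 'ee_pos': array([ 0.256, -0.624,  0.234]), 'orientation': array([-3.08 , -0.608,  0.001]), 'force': array([ 0.494, -0.807, -0.185]), 'ft_torque': array([-0.009, -0.062, -0.016]), 'gripper_force': np.float64(0.0), 'width': np.float64(0.085)}
```

View pics/side0.png

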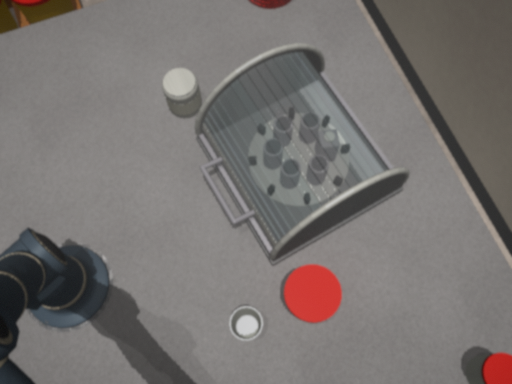

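View pics/top0.png

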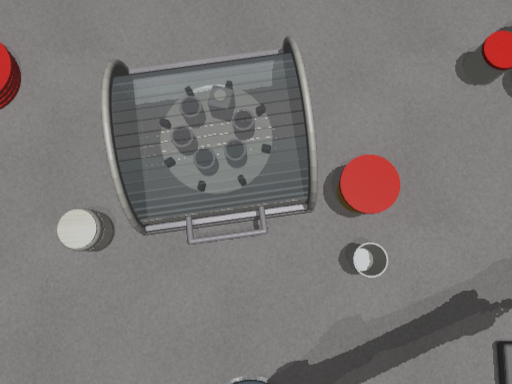

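The side view shows the shut cabinet with its bar from about (207,168) to (237,222), and the robot at lower left. In the top view the bar runs from (189,240) to (267,234). The eight dark lugs ring the carousel and the square tin is near (220,97), at the back. The paint tin is at (80,230), the pail at (370,184) and the cup at (370,260).

```bash
cat > h.py <<'E'
import numpy as np,cv2
from cell import robot
from scipy.spatial.transform import Rotation as Rot
from scipy.optimize import least_squares
np.set_printoptions(precision=4,suppress=True)
def onplane(c,px,z):
    px=np.atleast_2d(np.float64(px)); d=np.c_[px,np.ones(len(px))]@np.linalg.inv(c["camera_matrix"]).T@c["R"]
    o=-c["R"].T@c["t"]; return o+d*((z-o[2])/d[:,2])[:,None]
def proj(c,X):
    p=(np.atleast_2d(X)@c["R"].T+c["t"])@c["camera_matrix"].T; return p[:,:2]/p[:,2:]
def tri(c1,p1,c2,p2):
    f=lambda X:np.r_[(proj(c1,X)-p1).ravel(),(proj(c2,X)-p2).ravel()]
    r=least_squares(f,[.5,0,.1]);return r.x,np.abs(r.fun).max()
def cams(): return robot.read_camera("side"),robot.read_camera("top")
E
python3 - <<'E'
from h import *
s,t=cams()
print("bar ends top@.102",onplane(t,[[189,240],[267,234]],.102),"side",onplane(s,[[207,168],[237,222]],.102))
g=cv2.cvtColor(t["image"],6)
m=((g<52)*255).astype(np.uint8)
n,_,st,ce=cv2.connectedComponentsWithStats(m)
L=np.array([ce[i] for i in range(1,n) if 15<st[i,4]<200 and np.hypot(*(ce[i]-[217,137]))<75]);print(L)
P=onplane(t,L,.072); 
r=least_squares(lambda q:np.hypot(P[:,0]-q[0],P[:,1]-q[1])-.127,[.6,.05]);print(r.x,r.fun)
print(np.c_[P[:,:2],np.degrees(np.arctan2(P[:,1]-r.x[1],P[:,0]-r.x[0]))])
a=cv2.resize(t["image"][50:260,100:320],None,fx=2.6,fy=2.6,interpolation=2)
b=cv2.resize(s["image"][40:270,190:410],None,fx=2.6,fy=2.6,interpolation=2)[:546]
cv2.imwrite("pics/crop1.png",cv2.resize(np.hstack([a[:546,:572],b[:546]]),(800,382)))
E
```

```text
bar ends top@.102 [[ 0.4362  0.1397  0.102 ]
 [ 0.4504 -0.0381  0.102 ]] side [[ 0.4467  0.1291  0.102 ]
 [ 0.4657 -0.0373  0.102 ]]
[]Traceback (most recent call last):
  File "<stdin>", line 8, in <module>
  File "h.py", line 7, in onplane
    px=np.atleast_2d(np.float64(px)); d=np.c_[px,np.ones(len(px))]@np.linalg.inv(c["camera_matrix"]).T@c["R"]
                                        ~~~~~~~~~~~~~~~~~~~~~~~~~~^~~~~~~~~~~~~~~~~~~~~~~~~~~~~~~~~~~~
ValueError: matmul: Input operand 1 has a mismatch in its core dimension 0, with gufunc signature (n?,k),(k,m?)->(n?,m?) (size 3 is different from 1)
```

Run:
```python
from h import *
s,t=cams()
def refine(im,L,r=8):
    g=cv2.GaussianBlur(cv2.cvtColor(im,6),(3,3),0).astype(float);out=[]
    for x,y in L:
        w=g[y-r:y+r+1,x-r:x+r+1]; k=np.clip(np.percentile(w,20)+6-w,0,None)
        yy,xx=np.mgrid[y-r:y+r+1,x-r:x+r+1]; k*=(w<w.min()+25); out.append([(k*xx).sum()/k.sum(),(k*yy).sum()/k.sum()])
    return np.array(out)
L=refine(t["image"],[(189,91),(229,85),(261,110),(267,149),(242,181),(202,186),(170,162),(165,123)]);print(L.round(1).tolist())
S=refine(s["image"],[(262,129),(253,160),(270,190),(306,199),(338,182),(345,149),(325,121),(291,112)]);print(S.round(1).tolist())
for c,Q in((t,L),(s,S)):
    P=onplane(c,Q,.069)
    r=least_squares(lambda q:np.hypot(P[:,0]-q[0],P[:,1]-q[1])-.127,[.6,.05]);print(r.x,r.fun)
    print(np.degrees(np.arctan2(P[:,1]-r.x[1],P[:,0]-r.x[0])))
a=cv2.resize(t["image"][50:260,100:320],None,fx=2.6,fy=2.6,interpolation=2)
b=cv2.resize(s["image"][40:250,190:410],None,fx=2.6,fy=2.6,interpolation=2)
cv2.imwrite("pics/crop1.png",cv2.resize(np.hstack([a,b]),(800,382)))
```

```text
[[189.1, 92.0], [228.8, 84.5], [260.4, 109.9], [266.1, 148.7], [241.9, 180.6], [201.4, 186.3], [169.6, 162.4], [165.0, 123.4]]
[[260.7, 129.1], [251.8, 160.5], [270.5, 189.8], [306.4, 198.9], [337.5, 181.1], [344.7, 148.7], [324.8, 121.1], [290.6, 113.3]]
[0.6907 0.0862] [ 0.0006  0.0049 -0.0007  0.0003  0.0021  0.0024  0.0014 -0.0002]
[  31.3121  -13.6643  -59.8119 -105.1488 -149.6935  165.9082  121.658
   76.5582]
[0.6906 0.0864] [ 0.001   0.0002 -0.0003  0.001   0.0006  0.0005 -0.0001  0.0006]
[ 120.6304  165.5588 -149.1435 -104.2561  -59.3282  -14.2804   31.0237
   76.0889]
```

View pics/crop1.png

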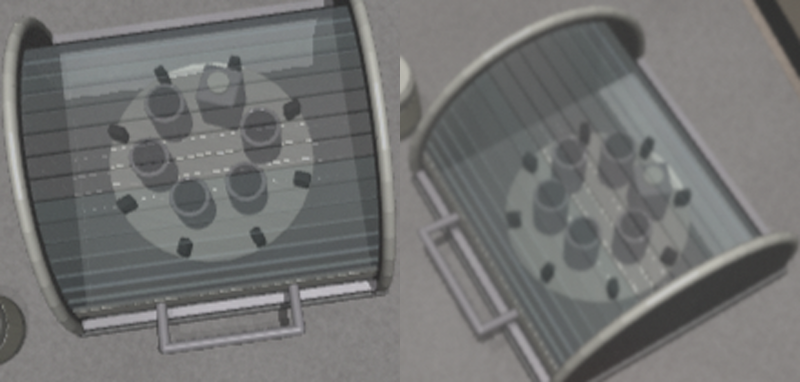

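The crop shows all lugs clearly. The square tin, with its light cap, is at top-view pixel (220,94) and side-view pixel (330,136). The bar's corners are at about (188,242) and (266,233) in the top view.

Run:
```python
from h import *
s,t=cams()
C=np.array([.6906,.0863])
cap,e=tri(t,[220,94],s,[330,136]);print("cap",cap,e,np.degrees(np.arctan2(cap[1]-C[1],cap[0]-C[0])),np.hypot(*(cap[:2]-C)))
# bar pixels: brightish line in both views -> triangulate corners
A,e1=tri(t,[190,240.5],s,[205,168.5]);B,e2=tri(t,[265,233.5],s,[236.5,222.5]);print(A,e1,B,e2)
M=(A+B)/2; print("mid",M,"dist",np.hypot(*(M[:2]-C)),"yaw mid",np.degrees(np.arctan2(*(C-M[:2])[::-1])),"yaw ends",np.degrees(np.arctan2(*(A-B)[:2][::-1]))-90)
for y in (4,5,6,7,8):
  r=np.radians(y);x=np.array([np.cos(r),np.sin(r)]);v=np.array([-x[1],x[0]])
  pts=[np.r_[C-.2464*x+k*v,.102] for k in(.078,-.078)]+[np.r_[C-.199*x+k*v,.056] for k in (.196,-.196)]+[np.r_[C+.21*x+k*v,.0] for k in (.196,-.196)]
  print(y,proj(t,pts).round(1).tolist(),proj(s,pts[:4]).round(1).tolist())
for n,p,z in(("paint",(78,229),.12),("pail",(370,184),.122),("cup",(371,260),.095)):print(n,onplane(t,p,z))
```

```text
cap [0.763  0.0688 0.1572] 0.43617713293700433 -13.560432635314319 0.07448770103546384
[0.4389 0.1414 0.0751] 1.306337333482844 [ 0.458  -0.0338  0.0876] 2.5438519762174394
mid [0.4485 0.0538 0.0813] dist 0.24429773400638988 yaw mid 7.645156209708171 yaw ends 6.237343095781071
4 [[185.9, 238.6], [254.1, 234.0], [138.8, 222.8], [302.1, 211.9], [139.3, 69.9], [287.5, 59.9]] [[202.0, 163.2], [227.2, 214.2], [202.2, 127.9], [264.7, 251.3]]
5 [[187.8, 239.1], [255.9, 233.3], [140.3, 224.2], [303.4, 210.4], [137.9, 71.2], [286.0, 58.8]] [[202.2, 164.7], [228.4, 215.4], [201.6, 129.4], [266.5, 251.9]]
6 [[189.7, 239.5], [257.8, 232.5], [141.9, 225.4], [304.7, 208.8], [136.6, 72.6], [284.5, 57.7]] [[202.4, 166.3], [229.6, 216.6], [201.0, 130.9], [268.3, 252.5]]
7 [[191.6, 239.9], [259.6, 231.7], [143.4, 226.7], [306.0, 207.2], [135.3, 74.0], [283.0, 56.6]] [[202.7, 167.9], [230.9, 217.8], [200.5, 132.4], [270.2, 253.0]]
8 [[193.6, 240.2], [261.4, 230.9], [145.0, 227.9], [307.2, 205.7], [134.1, 75.4], [281.4, 55.5]] [[203.0, 169.4], [232.2, 218.9], [200.0, 133.9], [272.0, 253.5]]
paint [[0.4595 0.388  0.12  ]]
pail [[ 0.5631 -0.2708  0.122 ]]
cup [[ 0.3925 -0.2745  0.095 ]]
```

```bash
cat >> h.py <<'E'
C=np.array([.6906,.0863,0]); YAW=np.radians(7.2)
Rc=Rot.from_euler('z',YAW).as_matrix()
def cab(p): return Rc.T@(np.asarray(p)-C)
def toolR(lean=0,turn=0):   # tool x = cabinet y, tool y = cabinet x, z down; lean deg top to the front; turn deg about cabinet z
    R0=np.array([[0,1,0],[1,0,0],[0,0,-1.]]).T
    return Rc@Rot.from_euler('z',turn,True).as_matrix()@R0@Rot.from_euler('x',-lean,True).as_matrix()
def go(p,lean=0,turn=0,tip=0):
    "cab-frame target p of the point tip m ahead of the TCP -> turn, shift in tool axes"
    s=robot.get_state();R=Rot.from_rotvec(s["orientation"]).as_matrix();T=toolR(lean,turn)
    P=C+Rc@np.asarray(p)-tip*T[:,2]
    print("turn",Rot.from_matrix(R.T@T).as_rotvec().round(3),"shift",(R.T@(P-s["ee_pos"])).round(4))
def st():
    s=robot.get_state();R=Rot.from_rotvec(s["orientation"]).as_matrix()
    print("t",round(s["time_s"],2),"cab tcp",cab(s["ee_pos"]).round(4),"tip",cab(s["ee_pos"]+.025*R[:,2]).round(4),"zc",(Rc.T@R[:,2]).round(3),"F",Rc.T@s["force"],"w",round(s["width"],4),"q",s["joint_positions"].round(2))
E
python3 -c "
from h import *
go([-.2464,0,.25]);st()"
```

```text
turn [-0.    -0.    -1.307] shift [ 0.4337 -0.5567 -0.0147]
t 0.4 cab tcp [-0.5197 -0.6506  0.2352] tip [-0.5197 -0.6506  0.2102] zc [-0.  0. -1.] F [ 0.771   0.2083 -0.0648] w 0.0856 q [ 1.15  0.47 -0.05  1.53  0.02  1.14 -0.08]
```

```bash
python3 -m pendant '[[0,0,-0.12,0.03,-0.025,-0.01,0.5],[0,0,-0.24,0.06,-0.05,-0.02,0.5],[0,0,-0.36,0.09,-0.075,-0.02,0.5],[0,0,-0.48,0.12,-0.1,-0.02,0.5],[0,0,-0.6,0.15,-0.125,-0.02,0.5]]' 20
python3 -c "
from h import *
go([-.2464,0,.25]);st()"
```

```text
time_s: 0.82
ee_pos: [0.3484, -0.4501, 0.2558]
orientation: [2.759, 1.499, 0.0]
force: [1.3, -0.1, 0.1]
width: 0.0428
gripper_force: 0.0
turn [ 0.001  0.001 -0.701] shift [ 0.4773 -0.1931  0.0054]
t 0.82 cab tcp [-0.4067 -0.4893  0.2558] tip [-0.4067 -0.4893  0.2308] zc [ 0.    -0.001 -1.   ] F [ 1.2973 -0.2326  0.0897] w 0.0428 q [ 1.03  0.29 -0.24  1.76  0.08  1.1   0.19]
```

```bash
python3 -m pendant '[[0,0,-0.08,0.04,-0.01,0,0.5],[0,0,-0.16,0.08,-0.02,0,0.5],[0,0,-0.24,0.12,-0.03,0,0.5],[0,0,-0.32,0.16,-0.04,0,0.5],[0,0,-0.4,0.2,-0.05,0,0.5]]' >/dev/null
python3 -c "
from h import *
go([-.2464,0,.25]);st()"
```

```text
turn [ 0.001  0.001 -0.303] shift [ 0.3111 -0.0252  0.0054]
t 1.23 cab tcp [-0.3152 -0.3044  0.2557] tip [-0.3152 -0.3045  0.2307] zc [ 0.001 -0.001 -1.   ] F [ 1.3443 -0.8296  0.4366] w 0.0428 q [ 0.84  0.17 -0.42  1.92  0.08  1.07  0.21]
```

```bash
python3 -m pendant '[[0,0,-0.06,0.04,-0.01,0,0.5],[0,0,-0.12,0.08,-0.01,0,0.5],[0,0,-0.18,0.12,-0.015,0,0.5],[0,0,-0.24,0.16,-0.02,0,0.5],[0,0,-0.303,0.2,-0.02,0,0.5]]' >/dev/null
python3 -c "
from h import *
go([-.2464,0,.18]);st()"
```

```text
turn [ 0.     0.001 -0.001] shift [0.1077 0.0285 0.0755]
t 1.65 cab tcp [-0.275  -0.1076  0.2556] tip [-0.275  -0.1076  0.2306] zc [ 0.    -0.001 -1.   ] F [ 0.8897  0.2185 -0.8481] w 0.0427 q [ 0.62  0.09 -0.62  2.02  0.06  1.05  0.09]
```

```bash
python3 -m pendant '[[0,0,0,0.035,0.01,0,0.5],[0,0,0,0.07,0.02,0,0.5],[0,0,0,0.108,0.0285,0.02,0.5],[0,0,0,0.108,0.0285,0.05,0.5],[0,0,0,0.108,0.0285,0.075,0.5]]' >/dev/null
python3 - <<'E'
from h import *
st();go([-.2464,0,.108])
s,t=cams()
a=cv2.resize(t["image"][130:290,130:330],(400,320));b=cv2.resize(s["image"][100:260,150:350],(400,320))
cv2.imwrite("pics/c2.png",np.hstack([a,b]))
E
```

```text
t 2.07 cab tcp [-0.2449  0.0012  0.1799] tip [-0.2448  0.0012  0.1549] zc [ 0.002  0.    -1.   ] F [-1.1099 -0.7053 -0.4679] w 0.0423 q [ 0.4   0.24 -0.71  2.08  0.2   0.89 -0.29]
turn [ 0.002 -0.     0.002] shift [-0.0012 -0.0017  0.0719]
```

View pics/c2.png

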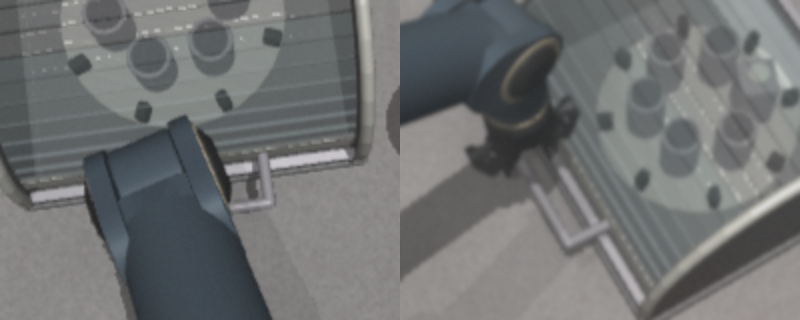

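The gripper hangs over the left-middle of the bar with a finger either side of it. I'll descend and pinch.

```bash
python3 -m pendant '[[0,0,0,0,-0.001,0.02,0.5],[0,0,0,0,-0.0017,0.04,0.5],[0,0,0,0,-0.0017,0.06,0.5],[0,0,0,0,-0.0017,0.071,0.5],[0,0,0,0,-0.0017,0.071,0.5]]' 20
python3 -m pendant '[[0,0,0,0,0,0,0.3],[0,0,0,0,0,0,0.1],[0,0,0,0,0,0,0],[0,0,0,0,0,0,0],[0,0,0,0,0,0,0]]' 30
python3 -c "
from h import *
st()"
```

```text
time_s: 2.58
ee_pos: [0.445, 0.0529, 0.1086]
orientation: [-2.082, -2.351, 0.003]
force: [-0.4, -0.4, 1.1]
width: 0.0424
gripper_force: 0.0
time_s: 3.0
ee_pos: [0.4463, 0.0538, 0.1123]
orientation: [2.081, 2.35, -0.001]
force: [-8.9, -2.5, 43.0]
width: 0.0016
gripper_force: 24.0
t 3.0 cab tcp [-0.2465 -0.0016  0.1123] tip [-0.2464 -0.0017  0.0873] zc [ 0.001 -0.002 -1.   ] F [-9.1414 -1.3522 42.9731] w 0.0016 q [ 0.34  0.34 -0.66  2.15  0.31  0.75 -0.4 ]
```

```bash
python3 -m pendant '[[0,0,0,0,0,-0.004,0.15],[0,0,0,0,0,-0.004,0.3],[0,0,0,0,0,-0.004,0.5],[0,0,0,0,0,-0.004,0.5],[0,0,0,0,0,-0.004,0.5]]' 20
python3 - <<'E'
from h import *
st()
s,t=cams()
a=cv2.resize(t["image"][190:260,170:280],(400,255),interpolation=2);b=cv2.resize(s["image"][130:230,180:280],(400,400),interpolation=2)
a=cv2.copyMakeBorder(a,0,145,0,0,0)
cv2.imwrite("pics/c3.png",np.hstack([a,b]))
X=[C+Rc@np.array([-.2464,y,.102]) for y in(.085,0,-.085)]
print(proj(t,X),proj(s,X),proj(s,robot.get_state()["ee_pos"]))
E
```

```text
time_s: 3.42
ee_pos: [0.4453, 0.0535, 0.1131]
orientation: [-2.082, -2.352, 0.001]
force: [-0.2, -0.3, -0.1]
width: 0.0425
gripper_force: 0.0
t 3.42 cab tcp [-0.2474 -0.0018  0.1131] tip [-0.2475 -0.0018  0.0881] zc [-0. -0. -1.] F [-0.2582 -0.2238 -0.1343] w 0.0425 q [ 0.34  0.34 -0.66  2.15  0.3   0.75 -0.39]
[[188.973  240.3345]
 [225.9919 235.7624]
 [262.9757 231.1946]] [[201.5436 166.0196]
 [216.7114 192.6548]
 [232.4777 220.3409]] [[216.2826 191.916 ]]
```

View pics/c3.png

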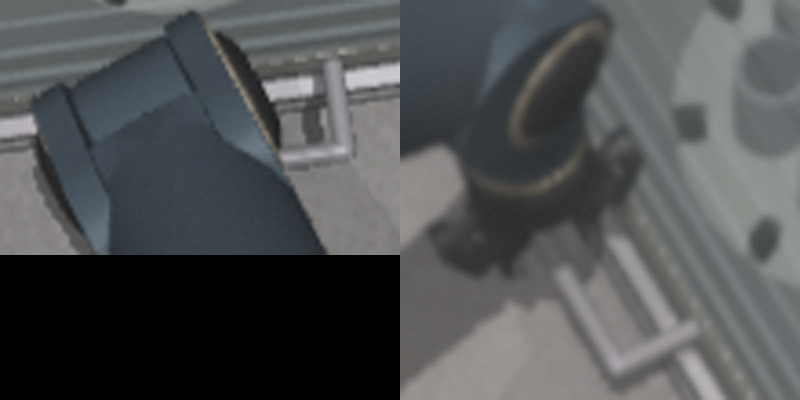

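The gripper straddles the bar. The fingers closed on its upper half and were squeezed off upward, so the pads weren't low enough. I'll go about 20 mm lower and grip again.

```bash
python3 -m pendant '[[0,0,0,0,0,0.005,0.42],[0,0,0,0,0,0.012,0.42],[0,0,0,0,0,0.02,0.42],[0,0,0,0,0,0.022,0.42],[0,0,0,0,0,0.022,0.42]]' 20
python3 -m pendant '[[0,0,0,0,0,0,0.2],[0,0,0,0,0,0,0.1],[0,0,0,0,0,0,0],[0,0,0,0,0,0,0],[0,0,0,0,0,0,0]]' 30
python3 -c "
from h import *
st()"
```

```text
time_s: 3.93
ee_pos: [0.4447, 0.0536, 0.0902]
orientation: [-2.08, -2.352, 0.003]
force: [0.4, -0.5, -0.6]
width: 0.0357
gripper_force: 0.0
time_s: 4.35
ee_pos: [0.4459, 0.0538, 0.0915]
orientation: [2.081, 2.353, 0.001]
force: [0.8, 1.1, -2.9]
width: 0.0127
gripper_force: 29.2
t 4.35 cab tcp [-0.2468 -0.0015  0.0915] tip [-0.2468 -0.0015  0.0665] zc [ 0.001  0.    -1.   ] F [ 0.9057  0.9536 -2.9154] w 0.0127 q [ 0.32  0.37 -0.64  2.16  0.34  0.7  -0.43]
```

```bash
python3 -m pendant '[[0,0,0,0,0.0024,-0.012,0],[0,0,0,0,0.0054,-0.0244,0],[0,0,0,0,0.009,-0.036,0],[0,0,0,0,0.0133,-0.0482,0],[0,0,0,0,0.018,-0.06,0]]'
python3 -c "
from h import *
st()"
```

```text
time_s: 4.77
ee_pos: [0.4634, 0.0563, 0.1518]
orientation: [-2.081, -2.353, -0.001]
force: [2.4, 1.1, -3.2]
width: 0.0129
gripper_force: 29.3
t 4.77 cab tcp [-0.2292 -0.0013  0.1518] tip [-0.2292 -0.0012  0.1268] zc [ 0.     0.001 -1.   ] F [ 2.5056  0.8248 -3.2253] w 0.0129 q [ 0.37  0.31 -0.68  2.07  0.26  0.85 -0.34]
```

```bash
python3 -m pendant '[[0,0,0,0,0.0115,-0.022,0],[0,0,0,0,0.0247,-0.043,0],[0,0,0,0,0.0403,-0.0627,0],[0,0,0,0,0.0577,-0.0806,0],[0,0,0,0,0.071,-0.092,0]]'
python3 -m pendant '[[0,0,0,0,0.0095,-0.008,0],[0,0,0,0,0.019,-0.015,0],[0,0,0,0,0.022,-0.017,0],[0,0,0,0,0.024,-0.018,0],[0,0,0,0,0.024,-0.018,0]]'
python3 -c "
from h import *
st()"
```

```text
time_s: 5.18
ee_pos: [0.5325, 0.066, 0.2459]
orientation: [-2.079, -2.352, 0.004]
force: [-8.4, 1.7, 8.7]
width: 0.0128
gripper_force: 30.3
time_s: 5.6
ee_pos: [0.5574, 0.0696, 0.2631]
orientation: [-2.079, -2.353, -0.002]
force: [-3.5, 2.5, 7.7]
width: 0.0129
gripper_force: 30.9
t 5.6 cab tcp [-0.1342  0.0001  0.2631] tip [-0.1342  0.0002  0.2381] zc [ 0.     0.002 -1.   ] F [-3.1589  2.909   7.6661] w 0.0129 q [ 0.34  0.34 -0.69  1.74  0.23  1.14 -0.29]
```

The cover is open. I'll release it, lift clear and check that it stays.

```bash
python3 -m pendant '[[0,0,0,0,0,0,0.2],[0,0,0,0,0,0,0.4],[0,0,0,0,0,0,0.4],[0,0,0,0,0,-0.02,0.4],[0,0,0,0,0,-0.04,0.4]]'
python3 -m pendant '[[0,0,0,0,-0.01,-0.035,0.4],[0,0,0,0,-0.03,-0.05,0.3],[0,0,0,0,-0.07,-0.05,0.2],[0,0,0,0,-0.11,-0.05,0.1],[0,0,0,0,-0.15,-0.05,0]]'
python3 - <<'E'
from h import *
st()
go([-.20,-.09,.16],lean=38,tip=.025)
E
```

```text
time_s: 6.02
ee_pos: [0.5567, 0.0666, 0.3003]
orientation: [-2.081, -2.35, 0.005]
force: [0.7, -0.7, 1.7]
width: 0.0345
gripper_force: 0.0
time_s: 6.43
ee_pos: [0.4073, 0.0489, 0.3508]
orientation: [-2.082, -2.352, 0.0]
force: [-0.4, -0.9, 0.5]
width: 0.0006
gripper_force: 0.0
t 6.43 cab tcp [-0.2858 -0.0016  0.3508] tip [-0.2858 -0.0016  0.3258] zc [-0.001  0.001 -1.   ] F [-0.5421 -0.8645  0.5394] w 0.0006 q [ 0.52 -0.04 -0.7   1.91 -0.03  1.27 -0.05]
turn [-0.664  0.001 -0.004] shift [-0.0882  0.0709  0.171 ]
```

```bash
python3 -m pendant '[[-0.12,0,0,-0.02,0,0.01,0],[-0.24,0,0,-0.04,0,0.03,0],[-0.36,0,0,-0.06,0,0.06,0],[-0.48,0,0,-0.08,0,0.08,0],[-0.6,0,0,-0.088,0,0.1,0]]'
python3 - <<'E'
from h import *
st()
go([-.20,-.09,.16],lean=38,tip=.025)
s,t=cams()
a=t["image"][20:300,60:320];b=s["image"][20:300,150:420]
cv2.imwrite("pics/c4.png",cv2.resize(np.hstack([a,b]),(795,420)))
E
```

```text
time_s: 6.85
ee_pos: [0.4183, -0.0384, 0.2544]
orientation: [1.791, 2.018, 0.598]
force: [1.7, 3.2, 0.0]
width: -0.0002
gripper_force: 0.0
t 6.85 cab tcp [-0.2858 -0.0896  0.2544] tip [-0.2721 -0.0896  0.2334] zc [ 0.544 -0.002 -0.839] F [2.0419 2.961  0.0003] w -0.0002 q [ 0.48 -0.21 -0.35  2.39 -0.51  0.43  0.65]
turn [-0.088  0.002 -0.006] shift [-0.0001  0.0184  0.101 ]
```

View pics/c4.png

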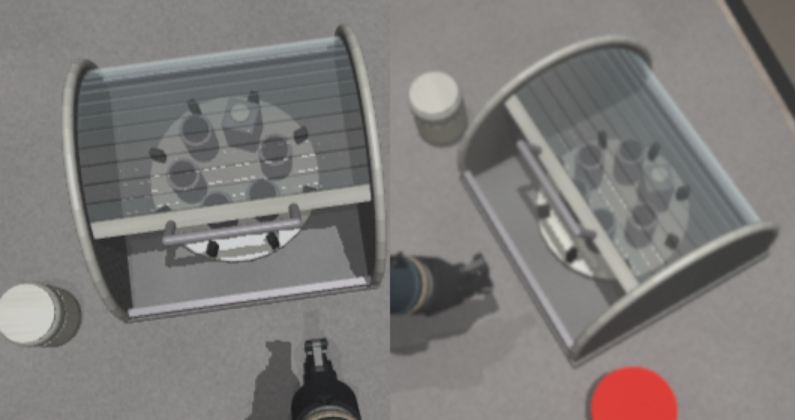

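The cover stands fully open on its own. The two front lugs are visible at about y = ±0.05, and the arm is in front of the cabinet. I'll go in beside the right front lug.

```bash
python3 -m pendant '[[-0.03,0,0,0,0.005,0.03,0],[-0.06,0,0,0,0.01,0.06,0],[-0.088,0,0,0.001,0.0184,0.1,0],[-0.088,0,0,0.001,0.0184,0.1,0],[-0.088,0,0,0.001,0.0184,0.1,0]]'
python3 - <<'E'
from h import *
st()
go([-.12,-.087,.11],lean=38,tip=.025)
go([-.0944,-.085,.07],lean=38,tip=.025)
E
```

```text
time_s: 7.37
ee_pos: [0.4687, -0.0334, 0.2111]
orientation: [1.74, 2.0, 0.696]
force: [0.5, -0.4, 1.7]
width: -0.0002
gripper_force: 0.0
t 7.37 cab tcp [-0.2351 -0.091   0.2111] tip [-0.2201 -0.0901  0.1912] zc [ 0.603  0.033 -0.797] F [ 0.4593 -0.4308  1.6854] w -0.0002 q [ 0.81 -0.02 -0.7   2.4  -0.98  0.22  1.16]
turn [-0.015 -0.033  0.002] shift [-0.0002  0.0304  0.1252]
turn [-0.015 -0.033  0.002] shift [0.0002 0.0267 0.1726]
```

```bash
python3 -m pendant '[[-0.015,-0.033,0,0,0.008,0.03,0],[-0.015,-0.033,0,0,0.016,0.06,0],[-0.015,-0.033,0,0,0.024,0.09,0],[-0.015,-0.033,0,0,0.03,0.125,0],[-0.015,-0.033,0,0,0.03,0.125,0]]'
python3 - <<'E'
from h import *
st()
go([-.0944,-.085,.07],lean=38,tip=.025)
E
```

```text
time_s: 7.78
ee_pos: [0.4887, -0.0441, 0.2047]
orientation: [1.752, 2.003, 0.7]
force: [-0.4, -0.7, 0.0]
width: -0.0002
gripper_force: 0.0
t 7.78 cab tcp [-0.2167 -0.1041  0.2047] tip [-0.2017 -0.1031  0.1847] zc [ 0.598  0.04  -0.8  ] F [-0.4812 -0.6909  0.0301] w -0.0002 q [-0.01  0.    0.12  2.4  -1.    0.22  1.19]
turn [-0.021 -0.04  -0.006] shift [0.0129 0.0167 0.1567]
```

Run:
```python
from h import *
go([-.24,-.06,.22],lean=15,turn=-25,tip=.025)
```

```text
turn [ 0.366 -0.231  0.397] shift [ 0.0487 -0.     -0.0472]
```

```bash
python3 -m pendant '[[0.1,-0.02,0.05,0.01,0,-0.02,0],[0.2,-0.07,0.1,0.02,0,-0.04,0],[0.3,-0.12,0.2,0.03,0,-0.047,0],[0.366,-0.17,0.3,0.04,0,-0.047,0],[0.366,-0.231,0.397,0.0487,0,-0.047,0]]'
python3 - <<'E'
from h import *
st()
go([-.24,-.06,.22],lean=15,turn=-25,tip=.025)
go([-.16,-.085,.15],lean=36,turn=-25,tip=.025)
E
```

```text
time_s: 8.2
ee_pos: [0.4604, -0.0043, 0.2361]
orientation: [1.937, 2.025, 0.614]
force: [-0.2, 0.4, -1.0]
width: 0.0001
gripper_force: 0.0
t 8.2 cab tcp [-0.2397 -0.0611  0.2361] tip [-0.2276 -0.0597  0.2143] zc [ 0.484  0.055 -0.873] F [-0.1328  0.3754 -0.9968] w 0.0001 q [-0.01 -0.09 -0.    2.33 -0.28  0.42  0.26]
turn [ 0.218 -0.228  0.318] shift [ 0.0042 -0.0019 -0.0098]
turn [-0.144 -0.281  0.271] shift [-0.02    0.0282  0.0887]
```

```bash
python3 -m pendant '[[0.06,-0.07,0.08,0,0,0,0],[0.12,-0.14,0.16,0,0,0,0],[0.18,-0.2,0.24,0,0,0,0],[0.218,-0.228,0.318,0,0,-0.01,0],[0.218,-0.228,0.318,0,0,-0.01,0]]' >/dev/null
python3 - <<'E'
from h import *
st()
go([-.20,-.075,.18],lean=30,turn=-30,tip=.025)
go([-.16,-.085,.15],lean=38,turn=-30,tip=.025)
E
```

```text
t 8.62 cab tcp [-0.2436 -0.0619  0.2462] tip [-0.2377 -0.0647  0.222 ] zc [ 0.237 -0.113 -0.965] F [ 0.6718  0.8835 -0.0656] w -0.0001 q [ 0.03 -0.01 -0.19  2.16  0.17  0.77 -0.58]
turn [-0.258 -0.031  0.077] shift [0.0078 0.0198 0.0515]
turn [-0.398 -0.036  0.075] shift [0.0161 0.0476 0.0921]
```

```bash
python3 -m pendant '[[-0.06,-0.01,0.02,0.002,0.004,0.012,0],[-0.12,-0.015,0.04,0.004,0.008,0.024,0],[-0.18,-0.02,0.06,0.006,0.014,0.036,0],[-0.258,-0.031,0.077,0.008,0.02,0.0515,0],[-0.258,-0.031,0.077,0.008,0.02,0.0515,0]]' >/dev/null
python3 - <<'E'
from h import *
st()
go([-.14,-.085,.13],lean=38,turn=-30,tip=.025)
E
```

```text
t 9.03 cab tcp [-0.2114 -0.068   0.1986] tip [-0.2005 -0.0742  0.1769] zc [ 0.434 -0.247 -0.866] F [-0.3303 -1.5159  0.6285] w -0.0001 q [-0.04  0.05 -0.23  2.31  0.77  0.47 -1.29]
turn [-0.14  -0.004  0.004] shift [0.0207 0.0233 0.0698]
```

```bash
python3 -m pendant '[[-0.035,0,0,0.005,0.006,0.017,0],[-0.07,0,0,0.01,0.012,0.034,0],[-0.105,0,0,0.015,0.018,0.052,0],[-0.14,0,0,0.02,0.023,0.07,0],[-0.14,0,0,0.02,0.023,0.07,0]]' >/dev/null
python3 - <<'E'
from h import *
st()
go([-.0944,-.085,.07],lean=38,turn=-30,tip=.025)
E
```

```text
t 9.45 cab tcp [-0.1525 -0.0774  0.1484] tip [-0.1391 -0.085   0.1287] zc [ 0.535 -0.303 -0.788] F [-0.018  -0.6865  0.6975] w 0.0002 q [-0.14  0.23 -0.14  2.33  1.52  0.42 -2.05]
turn [-0.001 -0.005  0.004] shift [ 0.0222 -0.0055  0.0702]
```

```bash
python3 -m pendant '[[0,0,-0.12,0,0,0,0],[0,0,-0.24,0,0,0,0],[0,0,-0.36,0,0,0,0],[0,0,-0.48,0,0,0,0],[0,0,-0.6,0,0,0,0]]' >/dev/null
cat >> h.py <<'E'
def tp(pts,base=None):
    "tool-frame shifts taking the tip (25 mm ahead of TCP) to cab points, fixed orientation"
    s=robot.get_state();R=Rot.from_rotvec(s["orientation"]).as_matrix();t0=s["ee_pos"]+.025*R[:,2]
    for p in pts: print((R.T@(C+Rc@np.asarray(p)-t0)).round(4))
def arc(angs,r=.127,z=.07): return [[r*np.cos(np.radians(a)),r*np.sin(np.radians(a)),z] for a in angs]
E
python3 - <<'E'
from h import *
st()
tp(arc([222]))
E
```

```text
t 9.87 cab tcp [-0.1526 -0.0778  0.1506] tip [-0.1392 -0.0854  0.1309] zc [ 0.537 -0.303 -0.787] F [-0.0539  0.8164  1.4143] w 0.0002 q [-0.15  0.23 -0.14  2.33  1.51  0.42 -1.44]
[0.0224 0.0069 0.0719]
```

```bash
python3 -m pendant '[[0,0,0,0.005,0.0015,0.018,0],[0,0,0,0.011,0.003,0.036,0],[0,0,0,0.017,0.005,0.054,0],[0,0,0,0.0224,0.007,0.072,0],[0,0,0,0.0224,0.007,0.072,0]]' >/dev/null
python3 - <<'E'
from h import *
st()
tp(arc([215,208,201,194,187]))
E
```

```text
t 10.28 cab tcp [-0.1072 -0.0771  0.0869] tip [-0.0939 -0.0847  0.0671] zc [ 0.534 -0.302 -0.789] F [ 1.3993 -0.0452 -0.5334] w -0.0003 q [-0.13  0.42 -0.15  2.27  1.8   0.45 -1.74]
[ 0.0099 -0.0052 -0.0113]
[ 0.0221 -0.0098 -0.0196]
[ 0.0352 -0.0129 -0.0273]
[ 0.049  -0.0144 -0.0343]
[ 0.0632 -0.0142 -0.0404]
```

```bash
python3 -m pendant '[[0,0,0,0.01,-0.005,-0.011,0],[0,0,0,0.022,-0.01,-0.0196,0],[0,0,0,0.035,-0.013,-0.0273,0],[0,0,0,0.049,-0.0144,-0.0343,0],[0,0,0,0.063,-0.0142,-0.0404,0]]'
python3 - <<'E'
from h import *
st()
tp(arc([181,175,169,163,157]))
E
```

```text
time_s: 10.7
ee_pos: [0.5502, 0.0605, 0.0925]
orientation: [1.574, 1.937, 0.248]
force: [-0.1, -0.9, 0.3]
width: -0.0001
gripper_force: 0.1
t 10.7 cab tcp [-0.1426 -0.008   0.0925] tip [-0.1292 -0.0156  0.0728] zc [ 0.535 -0.303 -0.788] F [-0.1983 -0.8934  0.2683] w -0.0001 q [-0.26  0.38 -0.21  2.33  1.66  0.55 -1.77]
[ 0.0135  0.0027 -0.0007]
[ 0.026   0.0053 -0.0045]
[ 0.0384  0.009  -0.0075]
[ 0.0506  0.0139 -0.0097]
[ 0.0624  0.0198 -0.011 ]
```

```bash
python3 -m pendant '[[0,0,0,0.0135,0.0027,0,0],[0,0,0,0.026,0.0053,-0.003,0],[0,0,0,0.0384,0.009,-0.0065,0],[0,0,0,0.0506,0.0139,-0.0087,0],[0,0,0,0.0624,0.0198,-0.010,0]]'
cat >> h.py <<'E'
def capang():
    "cabinet-frame angle of the white cap as seen from the top (z .157), bright blob near the 74 mm circle"
    t=robot.read_camera("top"); im=cv2.GaussianBlur(t["image"],(3,3),0).min(2).astype(float)
    A=np.arange(0,360,3); v=[]
    for a in A:
        ring=[[*( (C+Rc@np.array([.072*np.cos(np.radians(a))+dx,.072*np.sin(np.radians(a))+dy,.157])))] for dx in(-.006,0,.006) for dy in(-.006,0,.006)]
        p=proj(t,ring).round().astype(int); v.append(im[p[:,1],p[:,0]].mean())
    v=np.array(v); o=np.argsort(-v)[:6]; print("cap cand",A[o],v[o].round()); return t
E
python3 - <<'E'
from h import *
st()
t=capang(); s=robot.read_camera("side")
a=t["image"][60:260,110:320];b=s["image"][80:280,190:400]
cv2.imwrite("pics/c5.png",cv2.resize(np.hstack([a,b]),(798,380),interpolation=2))
E
```

```text
time_s: 11.12
ee_pos: [0.5562, 0.1277, 0.0908]
orientation: [1.571, 1.935, 0.251]
force: [-2.2, 0.2, 7.9]
width: -0.0
gripper_force: 3.6
t 11.12 cab tcp [-0.1281  0.0579  0.0908] tip [-0.1146  0.0504  0.0712] zc [ 0.539 -0.303 -0.786] F [-2.1445  0.5016  7.9287] w -0.0 q [-0.36  0.42 -0.26  2.26  1.53  0.64 -1.74]
cap cand [192 189 186 288 195 285] [156. 154. 154. 153. 153. 152.]
```

View pics/c5.png

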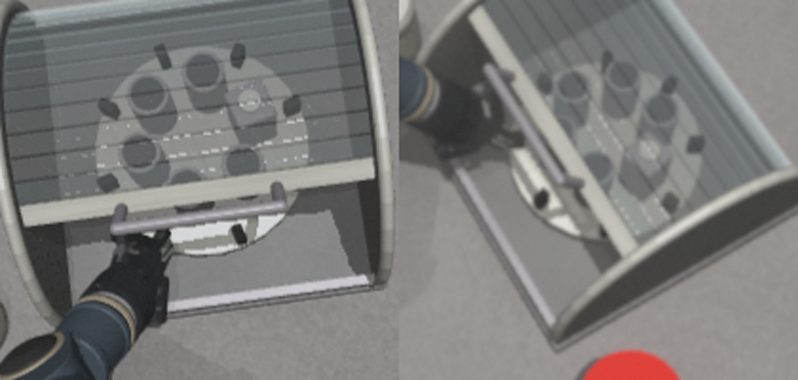

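```bash
cat >> h.py <<'E'
def ang(c,px,z):
    P=onplane(c,px,z); q=(P-C)@Rc; return np.c_[np.degrees(np.arctan2(q[:,1],q[:,0]))%360,np.hypot(q[:,0],q[:,1])]
E
python3 - <<'E'
from h import *
t=robot.read_camera("top")
L=np.array([[163,55],[237,55],[291,104],[238,234],[108,107],[107,183]])/1.9+[110,60]
a=ang(t,L,.069);print(a,a[:,0]%45);print(ang(t,np.array([[250,98]])/1.9+[110,60],.157))
st(); tp(arc([157]))
E
```

```text
[[ 15.8819   0.1272]
 [331.3263   0.1257]
 [286.7394   0.1268]
 [195.5655   0.1275]
 [ 61.1119   0.1283]
 [106.7559   0.1288]] [15.8819 16.3263 16.7394 15.5655 16.1119 16.7559]
[[287.4507   0.0732]]
t 11.27 cab tcp [-0.1274  0.0606  0.0902] tip [-0.1139  0.0532  0.0705] zc [ 0.54  -0.297 -0.787] F [-2.9499  3.052   9.2354] w -0.0003 q [-0.36  0.43 -0.26  2.26  1.53  0.63 -1.74]
[-0.0032 -0.0034 -0.0001]
```

```bash
python3 -m pendant '[[0,0,0,-0.006,0,-0.01,0],[0,0,0,-0.008,0,-0.03,0],[0,0,0,-0.008,0,-0.05,0],[0,0,0,-0.008,0,-0.065,0],[0,0,0,-0.008,0,-0.065,0]]'
python3 - <<'E'
from h import *
st()
p=np.array(arc([217])[0])
tp([[-.15,-.03,.115],p+[-.045,0,.055],p+[-.02,0,.025],p])
E
```

```text
time_s: 11.68
ee_pos: [0.5186, 0.1363, 0.1445]
orientation: [1.571, 1.939, 0.254]
force: [-0.1, 0.0, 0.8]
width: 0.0001
gripper_force: 0.0
t 11.68 cab tcp [-0.1644  0.0711  0.1445] tip [-0.1509  0.0637  0.1248] zc [ 0.538 -0.299 -0.788] F [-0.1158  0.0515  0.827 ] w 0.0001 q [-0.38  0.28 -0.3   2.28  1.31  0.66 -1.56]
[-0.0846 -0.02    0.0362]
[-0.1316 -0.0197  0.0441]
[-0.1208 -0.014   0.0812]
[-0.1118 -0.01    0.1117]
```

```bash
python3 -m pendant '[[0,0,0,-0.035,-0.01,0.01,0],[0,0,0,-0.07,-0.02,0.025,0],[0,0,0,-0.1,-0.02,0.033,0],[0,0,0,-0.13,-0.02,0.044,0],[0,0,0,-0.1316,-0.02,0.044,0]]'
python3 - <<'E'
from h import *
st()
tp(arc([217]))
E
```

```text
time_s: 12.1
ee_pos: [0.5405, -0.0123, 0.1426]
orientation: [1.582, 1.928, 0.239]
force: [0.2, -1.1, -0.5]
width: -0.0002
gripper_force: 0.0
t 12.1 cab tcp [-0.1612 -0.079   0.1426] tip [-0.148  -0.0868  0.1229] zc [ 0.531 -0.312 -0.788] F [ 0.0071 -1.1574 -0.4705] w -0.0002 q [-0.15  0.24 -0.14  2.35  1.55  0.43 -1.51]
[0.0296 0.0142 0.0632]
```

```bash
python3 -m pendant '[[0,0,0,0.006,0.003,0.016,0],[0,0,0,0.012,0.006,0.032,0],[0,0,0,0.02,0.01,0.048,0],[0,0,0,0.027,0.014,0.062,0],[0,0,0,0.028,0.014,0.062,0]]'
python3 - <<'E'
from h import *
st()
tp(arc([210,202,194,186,178],z=.073))
E
```

```text
time_s: 12.52
ee_pos: [0.585, 0.0117, 0.0885]
orientation: [1.575, 1.942, 0.246]
force: [0.6, 0.3, 0.3]
width: -0.0
gripper_force: 0.0
t 12.52 cab tcp [-0.1141 -0.0608  0.0885] tip [-0.1008 -0.0683  0.0687] zc [ 0.532 -0.301 -0.791] F [0.6276 0.2527 0.3183] w -0.0 q [-0.16  0.41 -0.16  2.28  1.76  0.47 -1.73]
[ 0.0029 -0.0048 -0.0098]
[ 0.0177 -0.0087 -0.0187]
[ 0.0334 -0.0105 -0.0267]
[ 0.0497 -0.0102 -0.0336]
[ 0.0663 -0.0078 -0.0392]
```

```bash
python3 -m pendant '[[0,0,0,0.003,-0.005,-0.0098,0],[0,0,0,0.018,-0.009,-0.0187,0],[0,0,0,0.033,-0.0105,-0.0267,0],[0,0,0,0.05,-0.01,-0.0336,0],[0,0,0,0.066,-0.008,-0.0392,0]]'
python3 - <<'E'
from h import *
st()
tp(arc([173,168,163,158,154],z=.073))
E
```

```text
time_s: 12.93
ee_pos: [0.5467, 0.0794, 0.0956]
orientation: [1.574, 1.94, 0.246]
force: [-0.2, 0.2, 0.1]
width: 0.0001
gripper_force: 0.0
t 12.93 cab tcp [-0.1436  0.0112  0.0956] tip [-0.1303  0.0037  0.0759] zc [ 0.534 -0.303 -0.79 ] F [-0.1334  0.2464  0.1089] w 0.0001 q [-0.29  0.38 -0.23  2.31  1.6   0.57 -1.74]
[0.0122 0.0041 0.0009]
[ 0.0225  0.0075 -0.0014]
[ 0.0326  0.0116 -0.0032]
[ 0.0425  0.0165 -0.0044]
[ 0.0501  0.0209 -0.0049]
```

```bash
cat >> h.py <<'E'
def phase():
    "lug angle mod 45 (deg, cab frame) from the darkest comb over the ring at the back, top and side views"
    out=[]
    for n in("top","side"):
        c=robot.read_camera(n); g=cv2.GaussianBlur(cv2.cvtColor(c["image"],6),(3,3),0).astype(np.float32); A=np.arange(0,45,.5); sc=[]
        for a in A:
            k=np.array([b for b in a+45*np.arange(8) if (b%360)<100 or (b%360)>260])
            P=[C+Rc@np.array([.127*np.cos(np.radians(b+d)),.127*np.sin(np.radians(b+d)),z]) for b in k for d in(-2,0,2) for z in(.06,.069,.08)]
            p=proj(c,P).astype(np.float32); sc.append(cv2.remap(g,p[:,0],p[:,1],1).mean())
        sc=np.array(sc); i=sc.argmin(); out.append((n,A[i],round(float(sc[i]),1),round(float(np.median(sc)),1)))
    print("phase",out)
E
python3 -c "
from h import *
phase();st()"
```

```text
phase [('top', np.float64(15.0), 77.9, 134.1), ('side', np.float64(14.5), 88.7, 133.8)]
t 13.03 cab tcp [-0.1424  0.0142  0.0957] tip [-0.129   0.0067  0.076 ] zc [ 0.536 -0.298 -0.79 ] F [ 0.2098 -0.521  -0.8924] w -0.0002 q [-0.29  0.38 -0.23  2.31  1.6   0.57 -1.74]
```

Run:
```python
from h import *
t=capang(); s=robot.read_camera("side")
a=t["image"][60:260,110:320];b=s["image"][80:280,190:400]
cv2.imwrite("pics/c6.png",cv2.resize(np.hstack([a,b]),(798,380),interpolation=2))
```

```text
cap cand [192 186 189 183 285 288] [155. 154. 154. 152. 152. 151.]
```

View pics/c6.png

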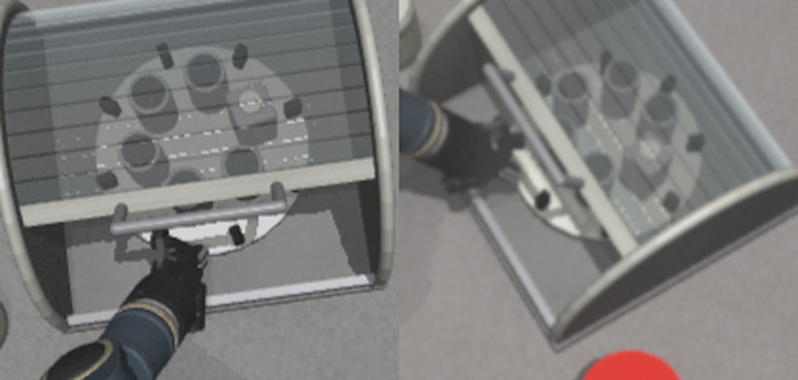

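Run:
```python
from h import *
s,t=cams();S=robot.get_state();R=Rot.from_rotvec(S["orientation"]).as_matrix();p=S["ee_pos"]
X=[p+.025*R[:,2],p,p-.05*R[:,2],p-.15*R[:,2]]+[C+Rc@np.array(q) for q in arc([194.75],z=.088)]
print(((proj(t,X)-[110,60])*1.9).round(),((proj(s,X)-[190,80])*1.9+[399,0]).round())
print("toolx,y in cab",Rc.T@R[:,0],Rc.T@R[:,1])
a=cv2.resize(t["image"][140:230,150:270],None,fx=5,fy=5,interpolation=2)
cv2.imwrite("pics/c7.png",a)
```

```text
[[210. 241.]
 [204. 250.]
 [190. 270.]
 [160. 313.]
 [236. 232.]] [[525. 181.]
 [514. 175.]
 [491. 164.]
 [439. 139.]
 [541. 195.]]
toolx,y in cab [ 0.0234  0.938  -0.3459] [0.8457 0.166  0.5072]
```

View pics/c7.png

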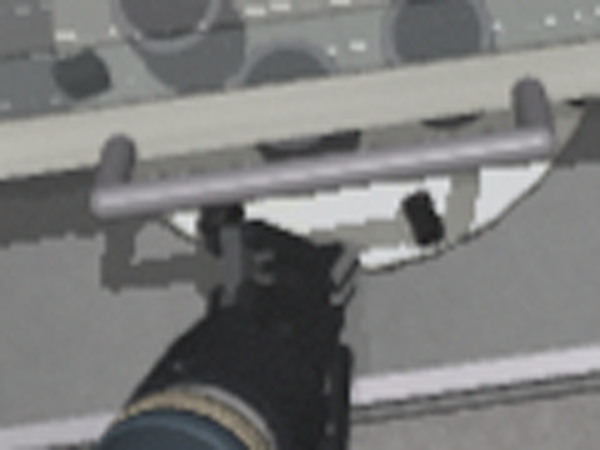

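The close-up shows the fingertip at about (345,260), left of a lug at (425,220). So the finger slid over that lug's top without turning it: the true tips are higher than I assumed, which also explains the first squeeze-off at the bar. I'll probe downward here to find the disc.

Run:
```python
from h import *
tp([[-.127,.0067,.066],[-.127,.0067,.058],[-.127,.0067,.05]])
```

```text
[ 0.0082 -0.0023  0.0068]
[ 0.011  -0.0064  0.0131]
[ 0.0138 -0.0104  0.0195]
```

```bash
python3 -m pendant '[[0,0,0,0.003,-0.001,0.002,0],[0,0,0,0.005,-0.002,0.005,0],[0,0,0,0.008,-0.0023,0.007,0],[0,0,0,0.0082,-0.0023,0.007,0],[0,0,0,0.0082,-0.0023,0.007,0]]' | grep force
python3 -c "
from h import *
st()"
python3 -m pendant '[[0,0,0,0.001,-0.0014,0.0022,0],[0,0,0,0.002,-0.0028,0.0044,0],[0,0,0,0.003,-0.004,0.0063,0],[0,0,0,0.003,-0.004,0.0063,0],[0,0,0,0.003,-0.004,0.0063,0]]' | grep force
python3 -c "
from h import *
st()"
```

```text
force: [0.7, 0.2, -0.0]
gripper_force: 0.0
t 13.65 cab tcp [-0.1398  0.0155  0.0846] tip [-0.1265  0.0079  0.0648] zc [ 0.533 -0.303 -0.79 ] F [ 0.7569  0.0657 -0.0073] w -0.0001 q [-0.29  0.41 -0.23  2.31  1.63  0.58 -1.78]
force: [0.3, -0.0, -0.2]
gripper_force: 0.0
t 14.07 cab tcp [-0.1398  0.0158  0.0768] tip [-0.1265  0.0082  0.0571] zc [ 0.533 -0.303 -0.79 ] F [ 0.2455 -0.0683 -0.2186] w 0.0001 q [-0.29  0.43 -0.23  2.31  1.66  0.59 -1.82]
```

```bash
python3 -m pendant '[[0,0,0,0.001,-0.0014,0.0022,0],[0,0,0,0.002,-0.0028,0.0044,0],[0,0,0,0.003,-0.004,0.0063,0],[0,0,0,0.003,-0.004,0.0063,0],[0,0,0,0.003,-0.004,0.0063,0]]' | grep force
python3 -c "
from h import *
st()"
```

```text
force: [-0.3, 0.4, -0.4]
gripper_force: 0.0
t 14.48 cab tcp [-0.1398  0.016   0.0687] tip [-0.1265  0.0084  0.049 ] zc [ 0.533 -0.303 -0.79 ] F [-0.23    0.4446 -0.3974] w 0.0004 q [-0.29  0.45 -0.24  2.31  1.7   0.6  -1.85]
```

```bash
sed -i 's/t0=s\["ee_pos"\]+.025\*R/t0=s["ee_pos"]+.010*R/; s/+.025\*R\[:,2\]).round/+.010*R[:,2]).round/; s/r=.127,z=.07)/r=.126,z=.062)/' h.py
python3 - <<'E'
from h import *
st();p=np.array(arc([216])[0])
tp([[-.16,.013,.11],p+[-.045,0,.05]])
E
```

```text
t 14.48 cab tcp [-0.1398  0.016   0.0687] tip [-0.1345  0.013   0.0608] zc [ 0.533 -0.303 -0.79 ] F [-0.23    0.4446 -0.3974] w 0.0004 q [-0.29  0.45 -0.24  2.31  1.7   0.6  -1.85]
[-0.0175  0.0033 -0.0525]
[-0.0996  0.0008 -0.0207]
```

```bash
python3 -m pendant '[[0,0,0,-0.008,0.002,-0.03,0],[0,0,0,-0.018,0.003,-0.055,0],[0,0,0,-0.045,0.002,-0.045,0],[0,0,0,-0.075,0.001,-0.032,0],[0,0,0,-0.1,0.001,-0.022,0]]' | grep -w force
python3 - <<'E'
from h import *
st();tp(arc([216]))
E
```

```text
force: [1.3, -0.1, -0.0]
t 14.9 cab tcp [-0.1526 -0.0723  0.1223] tip [-0.1473 -0.0754  0.1144] zc [ 0.534 -0.303 -0.789] F [ 1.2701 -0.2747 -0.0132] w -0.0 q [-0.15  0.29 -0.15  2.35  1.67  0.44 -1.63]
[0.0203 0.0119 0.0652]
```

```bash
python3 -m pendant '[[0,0,0,0.004,0.003,0.016,0],[0,0,0,0.009,0.006,0.032,0],[0,0,0,0.014,0.009,0.049,0],[0,0,0,0.02,0.012,0.065,0],[0,0,0,0.02,0.012,0.065,0]]' | grep -w force
python3 - <<'E'
from h import *
st();tp(arc([210,205,200,195,190])); tp(arc([185,180,175,170,165]))
E
```

```text
force: [0.4, -0.6, -0.1]
t 15.32 cab tcp [-0.1066 -0.0697  0.0674] tip [-0.1013 -0.0727  0.0595] zc [ 0.532 -0.302 -0.791] F [ 0.2932 -0.6921 -0.1221] w -0.0003 q [-0.13  0.46 -0.17  2.27  1.87  0.48 -1.82]
[ 0.0081 -0.0038 -0.0091]
[ 0.0171 -0.0064 -0.0147]
[ 0.0265 -0.0083 -0.0201]
[ 0.0363 -0.0093 -0.025 ]
[ 0.0463 -0.0096 -0.0295]
[ 0.0565 -0.009  -0.0335]
[ 0.0668 -0.0075 -0.0371]
[ 0.0771 -0.0053 -0.0402]
[ 0.0874 -0.0023 -0.0427]
[ 0.0975  0.0015 -0.0447]
```

```bash
python3 -m pendant '[[0,0,0,0.008,-0.004,-0.009,0],[0,0,0,0.017,-0.0064,-0.0147,0],[0,0,0,0.0265,-0.0083,-0.02,0],[0,0,0,0.036,-0.0093,-0.025,0],[0,0,0,0.046,-0.0096,-0.0295,0]]' | grep -w force
python3 - <<'E'
from h import *
st();phase()
E
```

```text
force: [0.7, -1.1, -0.0]
t 15.73 cab tcp [-0.1309 -0.018   0.0728] tip [-0.1256 -0.021   0.0649] zc [ 0.534 -0.303 -0.789] F [ 0.558  -1.1935 -0.0347] w -0.0004 q [-0.23  0.44 -0.21  2.31  1.76  0.55 -1.84]
phase [('top', np.float64(43.0), 77.9, 133.3), ('side', np.float64(40.5), 91.3, 130.9)]
```

```bash
python3 -m pendant '[[0,0,0,0.01,0.0006,-0.002,0],[0,0,0,0.0205,0.002,-0.005,0],[0,0,0,0.031,0.0043,-0.008,0],[0,0,0,0.041,0.0073,-0.0105,0],[0,0,0,0.051,0.011,-0.0125,0]]' | grep -w force
python3 - <<'E'
from h import *
st();phase();tp(arc([161,157,154,151]))
E
```

```text
force: [0.3, -1.6, -0.1]
t 16.25 cab tcp [-0.1269  0.0348  0.0693] tip [-0.1216  0.0318  0.0614] zc [ 0.532 -0.303 -0.79 ] F [ 0.1165 -1.6557 -0.0987] w -0.0001 q [-0.32  0.46 -0.24  2.28  1.64  0.61 -1.81]
phase [('top', np.float64(21.5), 76.3, 135.2), ('side', np.float64(18.5), 94.7, 137.5)]
[ 0.0062  0.0028 -0.0016]
[ 0.014   0.0068 -0.0024]
[ 0.0197  0.0102 -0.0027]
[ 0.0252  0.0137 -0.0028]
```

```bash
python3 -m pendant '[[0,0,0,0.006,0.003,-0.001,0],[0,0,0,0.012,0.006,-0.002,0],[0,0,0,0.018,0.009,-0.003,0],[0,0,0,0.025,0.0137,-0.003,0],[0,0,0,0.025,0.0137,-0.003,0]]' | grep -w force
python3 - <<'E'
from h import *
st();phase()
E
```

```text
force: [-0.3, -0.2, 0.3]
t 16.77 cab tcp [-0.1148  0.0631  0.0705] tip [-0.1095  0.0601  0.0626] zc [ 0.535 -0.3   -0.79 ] F [-0.2995 -0.1175  0.2587] w 0.0002 q [-0.36  0.48 -0.26  2.23  1.57  0.64 -1.78]
phase [('top', np.float64(6.5), 76.4, 135.0), ('side', np.float64(5.5), 92.7, 138.8)]
```

```bash
python3 - <<'E'
from h import *
p=np.array(arc([208])[0])
tp([[-.14,.05,.112],p+[-.045,0,.05]])
E
python3 -m pendant '[[0,0,0,-0.01,-0.003,-0.015,0],[0,0,0,-0.018,-0.003,-0.035,0],[0,0,0,-0.025,-0.003,-0.055,0],[0,0,0,-0.025,-0.003,-0.055,0],[0,0,0,-0.025,-0.003,-0.055,0]]' | grep -w force
python3 - <<'E'
from h import *
st();p=np.array(arc([208])[0])
tp([p+[-.045,0,.05]])
E
```

```text
[-0.0259 -0.0015 -0.0523]
[-0.1287 -0.0335 -0.0281]
force: [-0.8, -0.1, -0.3]
t 17.28 cab tcp [-0.1482  0.0536  0.1219] tip [-0.1429  0.0506  0.114 ] zc [ 0.535 -0.302 -0.789] F [-0.7864 -0.0171 -0.3441] w 0.0004 q [-0.35  0.34 -0.28  2.28  1.42  0.63 -1.63]
[-0.1026 -0.0306  0.0276]
```

```bash
python3 -m pendant '[[0,0,0,-0.03,-0.01,0.008,0],[0,0,0,-0.06,-0.02,0.015,0],[0,0,0,-0.085,-0.026,0.022,0],[0,0,0,-0.104,-0.031,0.027,0],[0,0,0,-0.104,-0.031,0.027,0]]' | grep -w force
python3 - <<'E'
from h import *
st();tp(arc([208]))
E
```

```text
force: [0.1, 0.2, 0.5]
t 17.7 cab tcp [-0.1641 -0.063   0.1187] tip [-0.1588 -0.0661  0.1108] zc [ 0.529 -0.309 -0.79 ] F [0.1444 0.2219 0.4755] w -0.0004 q [-0.17  0.29 -0.17  2.37  1.66  0.47 -1.66]
[0.0249 0.0169 0.0616]
```

```bash
python3 -m pendant '[[0,0,0,0.005,0.004,0.015,0],[0,0,0,0.01,0.008,0.03,0],[0,0,0,0.018,0.013,0.046,0],[0,0,0,0.024,0.017,0.061,0],[0,0,0,0.024,0.017,0.061,0]]' | grep -w force
python3 - <<'E'
from h import *
st();phase();tp(arc([202,197,192,187,182]))
E
```

```text
force: [0.3, 0.1, -0.3]
t 18.12 cab tcp [-0.1138 -0.0492  0.0692] tip [-0.1085 -0.0522  0.0613] zc [ 0.531 -0.301 -0.792] F [ 0.2713  0.0604 -0.2814] w 0.0001 q [-0.16  0.45 -0.19  2.29  1.82  0.5  -1.82]
phase [('top', np.float64(6.0), 76.0, 134.6), ('side', np.float64(5.5), 94.2, 140.8)]
[ 0.0057 -0.0051 -0.0047]
[ 0.0154 -0.0065 -0.0098]
[ 0.0253 -0.007  -0.0145]
[ 0.0355 -0.0067 -0.0187]
[ 0.0457 -0.0056 -0.0225]
```

```bash
python3 -m pendant '[[0,0,0,0.006,-0.005,-0.005,0],[0,0,0,0.0154,-0.0065,-0.01,0],[0,0,0,0.025,-0.007,-0.0145,0],[0,0,0,0.0355,-0.0067,-0.0187,0],[0,0,0,0.0457,-0.0056,-0.0225,0]]' | grep -w force
python3 - <<'E'
from h import *
st();phase();tp(arc([176,171,166,161,156]))
E
```

```text
force: [0.8, -1.9, 0.4]
t 18.63 cab tcp [-0.1311 -0.0003  0.0718] tip [-0.1258 -0.0033  0.0639] zc [ 0.534 -0.302 -0.789] F [ 0.5985 -2.0322  0.3786] w 0.0002 q [-0.25  0.44 -0.23  2.31  1.72  0.57 -1.83]
phase [('top', np.float64(36.0), 77.3, 133.5), ('side', np.float64(33.5), 95.3, 138.4)]
[ 0.0096  0.0006 -0.0018]
[ 0.0198  0.0035 -0.0044]
[ 0.03    0.0072 -0.0064]
[ 0.0399  0.0116 -0.0079]
[ 0.0496  0.0168 -0.0088]
```

```bash
python3 -m pendant '[[0,0,0,0.01,0.0006,-0.001,0],[0,0,0,0.02,0.0035,-0.003,0],[0,0,0,0.03,0.0072,-0.005,0],[0,0,0,0.04,0.0116,-0.007,0],[0,0,0,0.0496,0.0168,-0.008,0]]' | grep -w force
python3 - <<'E'
from h import *
st();phase();tp(arc([153,150,147,145,143]))
E
```

```text
force: [-0.1, -2.0, -0.5]
t 19.15 cab tcp [-0.1201  0.0505  0.0685] tip [-0.1148  0.0475  0.0606] zc [ 0.532 -0.304 -0.79 ] F [-0.3108 -1.9296 -0.5475] w -0.0003 q [-0.33  0.48 -0.26  2.25  1.6   0.63 -1.79]
phase [('top', np.float64(13.5), 81.4, 135.4), ('side', np.float64(10.5), 91.0, 129.8)]
[ 0.0064  0.003  -0.0024]
[ 0.0119  0.0067 -0.0024]
[ 0.0173  0.0105 -0.0022]
[ 0.0207  0.0132 -0.002 ]
[ 0.0241  0.016  -0.0017]
```

```bash
python3 -m pendant '[[0,0,0,0.0055,0.003,-0.001,0],[0,0,0,0.011,0.006,-0.002,0],[0,0,0,0.0165,0.0105,-0.002,0],[0,0,0,0.0207,0.0132,-0.002,0],[0,0,0,0.0207,0.0132,-0.002,0]]' | grep -w force
python3 - <<'E'
from h import *
st();phase();phase()
E
```

```text
force: [-0.3, -0.2, 0.6]
t 19.67 cab tcp [-0.1084  0.0738  0.0701] tip [-0.103   0.0708  0.0622] zc [ 0.534 -0.301 -0.79 ] F [-0.348  -0.1267  0.5975] w -0.0 q [-0.36  0.49 -0.27  2.21  1.55  0.65 -1.76]
phase [('top', np.float64(1.5), 81.3, 134.6), ('side', np.float64(1.5), 90.3, 130.1)]
phase [('top', np.float64(1.5), 81.3, 134.8), ('side', np.float64(1.5), 90.3, 130.2)]
```

Square tin at about 181°, i.e. 2 mm off centre. Now I'll withdraw.

```bash
python3 -m pendant '[[0,0,0,-0.008,-0.003,-0.01,0],[0,0,0,-0.014,-0.003,-0.03,0],[0,0,0,-0.02,-0.003,-0.055,0],[0,0,0,-0.03,-0.006,-0.08,0],[0,0,0,-0.05,-0.01,-0.1,0]]' | grep -w force
python3 -m pendant '[[0,0,0,0,-0.01,-0.03,0],[0,0,0,0,-0.02,-0.05,0],[0,0,0,0,-0.03,-0.06,0],[0,0,0,0,-0.03,-0.06,0],[0,0,0,0,-0.03,-0.06,0]]' | grep -w force
python3 - <<'E'
from h import *
st();phase()
s,t=cams()
a=t["image"][60:260,110:320];b=s["image"][80:280,190:400]
cv2.imwrite("pics/c8.png",cv2.resize(np.hstack([a,b]),(798,380),interpolation=2))
E
```

```text
force: [0.5, -0.8, 0.9]
force: [0.2, 0.4, -0.3]
t 20.7 cab tcp [-0.2297  0.0669  0.1932] tip [-0.2244  0.0638  0.1854] zc [ 0.534 -0.303 -0.79 ] F [ 0.2703  0.3236 -0.3197] w -0.0002 q [-0.36  0.1  -0.38  2.35  1.1   0.71 -1.4 ]
phase [('top', np.float64(1.5), 78.6, 130.4), ('side', np.float64(1.5), 88.3, 127.3)]
```

View pics/c8.png

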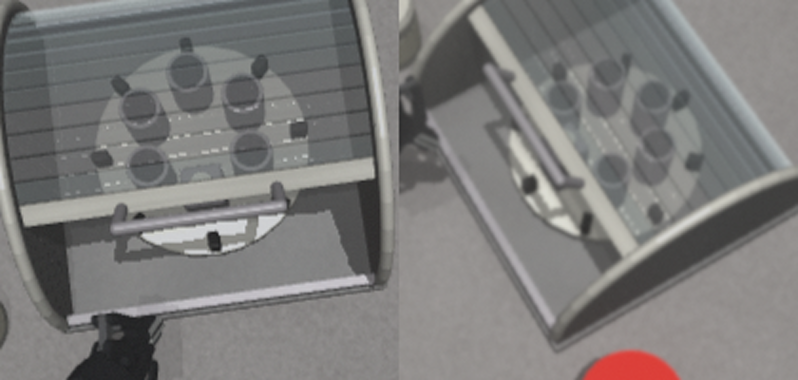

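The square tin, with its pale cap at (205,178), sits at the front. Its lug at (214,241) is on the middle line, the cover is fully open, and the gripper is clear in front of the sill. I'll hand in.

```bash
python3 -c "
from cell import robot
print(robot.close_job())"
```

```text
the job is handed in; nothing more can be done
None
```

I handed the job in at about 21 s, and no verdict came back. My last look showed the cover open and the carousel at rest with the square tin about 2 mm off the middle line. The arm was clear and I never took it near the paint tin, pail or cup, though I did not re-measure them at the end.

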